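# Clear the offcuts off a boat hatch cover and press it home

### The arm

A 6-joint arm with a two-finger parallel gripper is mounted at the origin on the work surface. World frame = base frame: x ahead of the robot, y to its left, z up, the work surface at z = 0. Lengths are in m, angles in rad, forces in N, time in s.
With the tool pointing down it reaches from about 0.35 to 0.775 m from the base axis. Payload 7.3 kg.
Tool frame: the origin (TCP) lies at the very end of the fingers, on their centre line; the grasp point (between the pads) lies 19 mm behind it (robot.hold_point_z is the distance from the TCP to the grasp point, in m); z points along the fingers, y is the direction in which the jaws open and shut (so a half turn about z gives the same grasp; the last joint's range is limited). The gripper opens to 92 mm and grips with 3 to 60 N. Pads are 19 mm wide; open, the fingers measure 130 mm over their backs; the gripper's body (75 mm by 190 mm) begins 47 mm behind the grasp point.
Start: joints at [-1.249, 0.342, 1.524, -0, 1.275, -0.146], TCP at [0.237, -0.469, 0.227] pointing down, gripper open.
Joint ranges: [-2.53, 2.53], [-0.77, 2.02], [0.04, 2.7], [-1, 4.14], [0.28, 2.66], [-3.11, 3.11]. Speed limits (rad/s): [2.57, 2.57, 3.14, 3.14, 3.14, 3.14].

### API

Orientations are given as [roll, pitch, yaw] about the fixed x, y, z axes, in that order (R = Rz(yaw) Ry(pitch) Rx(roll)).
In Python, from cell import monitor, viewer, robot gives the robot as it stands.
- The arm moves only by the tool move_arm, never from a script. Its argument "deltas" is a list of rows, each an object of numbers: "x", "y", "z": the shift along the tool's x, y, z in m; "wx", "wy", "wz": the turn, a rotation vector about the tool's x, y, z in degrees; "hand": the opening, from 0 (shut) to 1 (fully open). In form: [{"x": .., "y": .., "z": .., "wx": .., "wy": .., "wz": .., "hand": ..}, ...]. A call has 1 to 8 rows; each row is the pose to reach, as a shift and turn from the pose commanded when the call began, along the tool's axes at that moment; what a row does not reach only later rows make up. A row lasts 1/8 s, in which the tool goes at most 62.5 mm and 10.7 degrees, less where a joint would pass 70% of its speed; a pose out of reach is approached as far as the arm can. A call with a gripper value outside its range is refused whole. The fingers move at their own pace and stop on an object; "grip_force" is the grip in N (left out, the last holds). Time passes only in rows, so rows that repeat a pose let the fingers close. It gives the time, the measured TCP pose, the force and the opening at its end, in the units of the state.
- monitor.observe(): the state, without advancing time (a new reading comes with each control period).
- viewer.read_camera(name): name is "scene" or "top" or "wrist"; returns the picture (480x640x3 uint8, red, green, blue); there is no depth.
- viewer.camera_params(name): a dict with "camera_matrix" (3x3 intrinsics, pixels), "R" (3x3) and "t" (3): a world point X has camera coordinates R X + t. Camera axes: x right, y down, z forward; pixel columns grow to the right and rows downward; lengths in m; the calibration is good to about 2 mm. A picture is of the moment at which its call begins: read the wrist's pose just before it. camera_params takes no time and is no camera call; for the wrist camera it gives the pose at the moment of the call.
- robot.hand_in(): hands the job in, once; it reports no verdict.
The state is a dict: "time": time; "qpos": joint angles; "qvel": joint speeds; "joint_efforts": joint torques, N m; "tool_pos": TCP position; "tool_rot": TCP orientation; "contact_force": force on the tool from outside, world axes, zero at the start; "torque": the same for the moment, N m; "opening": finger opening in m.
Only numpy, scipy, OpenCV 4.12 (cv2) and the standard library are available. Lean on these libraries where they do the work, as an engineer would, in place of code of your own. Each camera call takes 0.05 s, during which the arm holds its last target. There are 200 camera calls.

### The job

Two wood offcuts are lying on the loose hatch cover: first sweep both off into the blue bin beside the frame. Then press the cover down with steady pressure, no hammering, until it sits level in its rebate, flush with the frame at all four corners. Leave the other things on the bench where they are.

Things in the scene. Friction and masses are not known exactly. Their poses are not given: they have to be found in the camera images.
- panel: fixed pale timber hatch frame on two battens: 200 mm along its own x, 270 mm along its own y, upper face 70 mm above the bench. In its middle a rebate, 114 (x) by 164 (y) mm and 12 mm deep, takes the hatch cover; the rims around it are 43 mm wide at the x ends, 53 mm at the y ends. Origin: on the bench under the frame's centre, z up
- panel_top (a point): centre of the frame's upper face (axes as the frame's), the level with which the cover must end flush. Four black push-fit studs, 16 mm diameter, stand up to 9 mm out of the rebate's floor at x = +-37, y = +-62 mm, hidden under the cover; each slides down under about 4 N and stays where it is pushed
- cover: loose dark timber hatch cover with five thin black seams along y: 110 (x) by 160 (y) by 12 mm, 0.2 kg, in the rebate with 2 mm play all round. It rides on the studs, so its upper face stands a few mm proud of the frame and out of level; fully home it lies on the rebate's floor, flush with the frame. Origin: centre of its underside, z up
- corner0 (a point): top corner of the hatch cover, at x -55, y -80 mm from the cover's centre (cover frame), on its upper face
- corner1 (a point): top corner of the hatch cover, at x -55, y +80 mm from the cover's centre (cover frame), on its upper face
- corner2 (a point): top corner of the hatch cover, at x +55, y -80 mm from the cover's centre (cover frame), on its upper face
- corner3 (a point): top corner of the hatch cover, at x +55, y +80 mm from the cover's centre (cover frame), on its upper face
- offcut_long: loose pale wood offcut, 85 (x) by 38 (y) by 30 (z) mm, about 60 g, lying on the cover. Origin: centre of its underside
- offcut_short: loose white-primed wood offcut, 65 (x) by 38 (y) by 30 (z) mm, about 60 g, lying on the cover. Origin: centre of its underside
- offcut_long_mid (a point): middle of the pale offcut
- offcut_short_mid (a point): middle of the white offcut
- bin: fixed blue open offcut bin, 220 (x) by 130 (y) by 55 (z) mm, walls 5 mm; it stands against one y end of the frame, either one, about 10 mm from it, its rim 15 mm below the frame's upper face. Origin: centre of its underside
- tray: fixed shallow red tray of brass fixings, 220 by 130 by 30 mm, against the frame's other y end. Not for offcuts. Origin: centre of its underside
- glue: loose white glue bottle with black cap and blue label, 66 mm diameter, 170 mm tall, bystander beyond the frame. Origin: centre of its base
- sealant: loose white and blue sealant cartridge standing up, 48 mm diameter, 205 mm tall, bystander beyond the frame. Origin: centre of its base
- mallet: loose wooden mallet lying down, about 260 mm long, 60 mm high, head 65 by 110 mm centred at x = +110 mm, bystander at the left. Origin: on the bench, 110 mm from the head's centre along the handle
- calliper: loose steel calliper lying flat, 190 mm long, 12 mm high, bystander at the right. Origin: centre of its beam's underside, beam along its x
- sanding_block: loose cork sanding block, 70 by 100 by 35 mm, bystander at the right. Origin: centre of its underside
- mug: loose blue mug, 80 mm diameter, 90 mm tall, bystander at the right. Origin: centre of its base

How it is judged:
On the way, in this order (a step that is already met when the one before it is completed fails the run):
1. both offcuts are in the blue bin (x of offcut_long_mid in the frame of bin between -0.11 and 0.11 m and y of offcut_long_mid in the frame of bin between -0.065 and 0.065 m and z of each of offcut_long_mid, offcut_short_mid in the frame of bin below 0.07 m and x of offcut_short_mid in the frame of bin between -0.11 and 0.11 m and y of offcut_short_mid in the frame of bin between -0.065 and 0.065 m), for 0.2 s.
2. the cover is flush at all four corners (z of each of corner0, corner1, corner2, corner3 in the frame of panel_top below 0.002 m), for 0.2 s.
At the end, for the whole second after the job is handed in: Both offcuts rest in the blue bin (their middles inside its outline and less than 70 mm above the bench), and each of the cover's four top corners stands less than 2 mm above the frame's upper face, all at rest (all of step 1 and all of step 2 and linear speed of each of offcut_long, offcut_short, cover below 0.02 m/s); the robot touches nothing.
It fails at once if the cover is hammered: the gripper hits or presses it with more than 60 N (contact force between the arm and cover above 60 N).
It fails at once if a bystander (glue, sealant, mallet, calliper, sanding block, mug) is moved by more than 30 mm (distance of any of glue, sealant, mallet, calliper, sanding_block, mug from where it was at the start of the episode above 0.03 m).
It also fails if it takes over 64 s, if anything falls off the work surface, if the arm or the gripper's body presses on something with over 40 N, if the wrist force passes 120 N, or if a joint passes its speed limit or range.

## Working session

There is one attempt and no reset: what is moved stays moved. The work goes in short steps, Python scripts to look and compute and a tool call to move; the robot and the scene stay as the last step left them, time stands still between calls to the robot, and variables do not carry over. Pictures are saved under pics/ and viewed, about 8 in all and at most 12, crops included, and the job is handed in when it is done.

Besides the shell and the picture viewer there is one more tool, called as name(argument=value, ...) on one line, values as JSON. move_arm: Moves the arm, as the interface text tells. Its arguments: {"type":"object","properties":{"deltas":{"type":"array","items":{"type":"object","properties":{"x":{"type":"number"},"y":{"type":"number"},"z":{"type":"number"},"wx":{"type":"number"},"wy":{"type":"number"},"wz":{"type":"number"},"hand":{"type":"number"}}}},"grip_force":{"type":"number"}},"required":["deltas"]}

```bash
mkdir -p pics
python3 - <<'E'
from cell import monitor, viewer, robot
import cv2
for n in("top","scene"):
    cv2.imwrite(f"pics/{n}0.png",viewer.read_camera(n)[:,:,::-1]); p=viewer.camera_params(n); print(n,p)
print(monitor.observe())
E
```

```text
top {'camera_matrix': array([[540.36732596,   0.        , 323.37758668],
       [  0.        , 540.36732596, 239.4207374 ],
       [  0.        ,   0.        ,   1.        ]]), 'R': array([[ 0.01966629, -0.99976927, -0.00863997],
       [-0.9965653 , -0.01890652, -0.08062343],
       [ 0.08044148,  0.01019585, -0.99670719]]), 't': array([-0.0428047 ,  0.60322196,  1.4114969 ])}
scene {'camera_matrix': array([[566.26386808,   0.        , 320.1886835 ],
       [  0.        , 566.26386808, 237.28501512],
       [  0.        ,   0.        ,   1.        ]]), 'R': array([[-0.82928232,  0.55876098,  0.00877541],
       [ 0.37165748,  0.5631845 , -0.73803383],
       [-0.41732668, -0.60877696, -0.67470665]]), 't': array([ 0.5193579 , -0.1416811 ,  1.83668883])}
{'time': 0.1, 'qpos': array([-1.24902422e+00,  3.42667516e-01,  1.52495090e+00, -3.31486515e-05,
        1.27540734e+00, -1.45970121e-01]), 'qvel': array([ 5.63177153e-04, -2.05814491e-03, -2.04434138e-03, -9.69632604e-05,
       -1.65945049e-03, -6.11997069e-04]), 'joint_efforts': array([ 1.84245015e-03, -4.32004380e+01, -2.44693619e+01,  7.19704432e-02,
        5.25564118e-02, -4.80679773e-05]), 'tool_pos': array([ 0.23661089, -0.46823117,  0.22609669]), 'tool_rot': array([-3.14017019e+00, -1.77085097e-04,  4.67751772e-01]), 'contact_force': array([ 0.34506551, -0.04244323,  0.34369215]), 'torque': array([ 0.04652899, -0.06294281,  0.04338622]), 'opening': 0.09203784134259606}
```

View pics/top0.png

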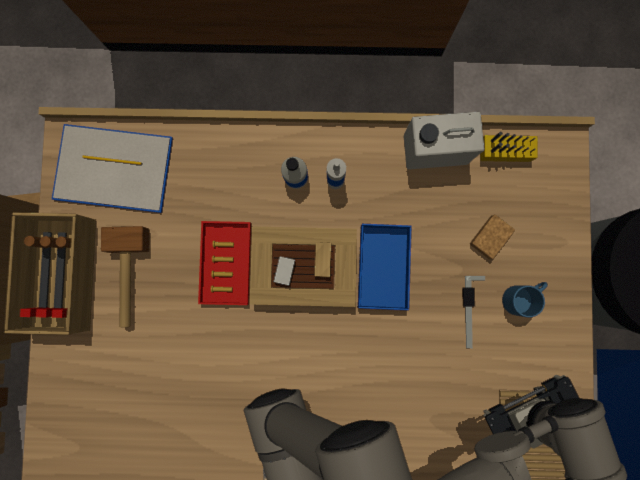

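View pics/scene0.png

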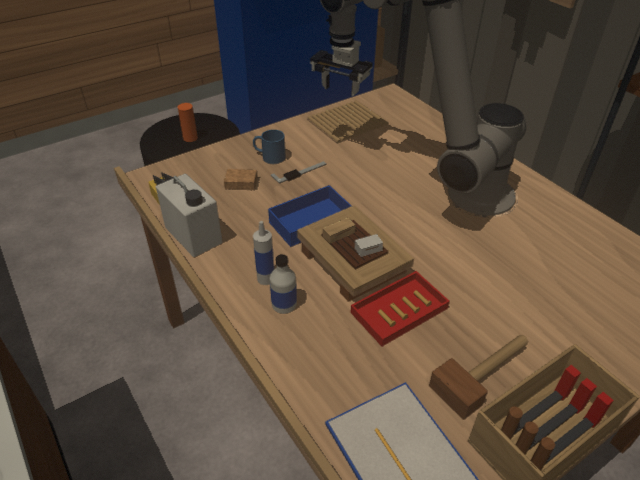

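The blue bin is on the right of the frame (bin about 360–411 × 225–310 px in the top view) and the red tray is on the left. The white offcut is near (285,271) and the pale one near (323,260). Next I'll take an enlarged crop.

```bash
cat > h.py <<'E'
import numpy as np
def ray(p,uv,z):
    K,R,t=p["camera_matrix"],p["R"],p["t"]; c=-R.T@t
    d=R.T@np.linalg.solve(K,[uv[0],uv[1],1]); return (c+d*(z-c[2])/d[2])
def proj(p,X):
    q=p["camera_matrix"]@(p["R"]@np.asarray(X)+p["t"]); return q[:2]/q[2]
E
python3 - <<'E'
import cv2
a=cv2.imread("pics/top0.png")[215:320,245:420]
cv2.imwrite("pics/crop0.png",cv2.resize(a,(787,472),interpolation=cv2.INTER_CUBIC)) # 4.5x
E
```

```text
(no output)
```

View pics/crop0.png

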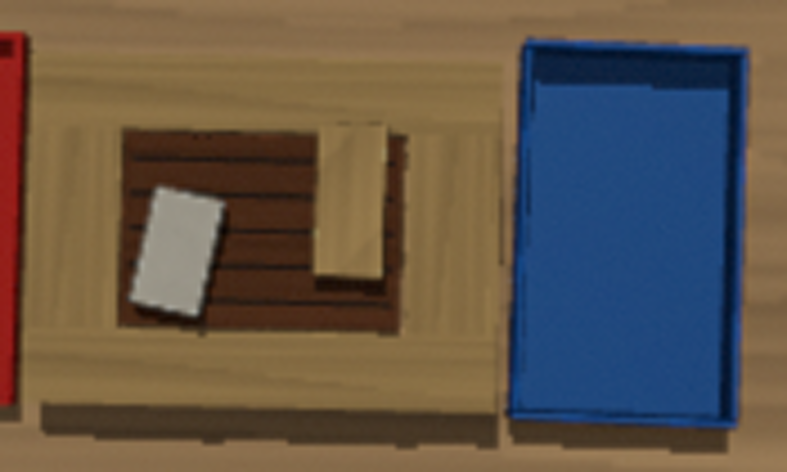

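In the crop, the white offcut's top runs (155,187)–(200,318) and the pale one's (318,124)–(384,280). The cover runs (122,130)–(400,332), and the bin rim (525,40)–(737,427).

Run:
```python
from h import *
from cell import viewer
p=viewer.camera_params("top")
S={"white":([(155,187),(226,203),(200,318),(130,302)],.105),"pale":([(318,124),(386,124),(384,280),(313,275)],.105),
"cover":([(122,130),(407,135),(400,332),(118,326)],.075),"bin":([(525,40),(748,48),(737,427),(510,417)],.055),"frame":([(30,50),(505,60),(497,413),(22,405)],.07)}
for n,(c,z) in S.items():
    P=np.array([ray(p,(245+u/4.5,215+v/4.5),z)[:2] for u,v in c])
    d=np.diff(np.r_[P,P[:1]],axis=0); L=np.hypot(*d.T)
    e=P[0]+P[1]-P[2]-P[3]
    print(n,P.mean(0).round(4),"L",L.round(3),"xaxis deg",np.degrees(np.arctan2(e[1],e[0])).round(1))
```

```text
white [0.5163 0.0635] L [0.041 0.065 0.04  0.065] xaxis deg -11.1
pale [ 0.5469 -0.0316] L [0.038 0.087 0.039 0.084] xaxis deg -0.2
cover [0.5303 0.0186] L [0.162 0.112 0.16  0.111] xaxis deg -0.3
bin [ 0.5342 -0.1922] L [0.129 0.218 0.13  0.217] xaxis deg -1.4
frame [0.5301 0.0179] L [0.272 0.201 0.269 0.202] xaxis deg 0.0
```

move_arm(deltas=[{"x": 0.06,"y": -0.031,"z": 0,"wz": 5,"hand": 0.7},{"x": 0.12,"y": -0.063,"z": 0,"wz": 10,"hand": 0.7},{"x": 0.18,"y": -0.094,"z": 0,"wz": 15,"hand": 0.7},{"x": 0.24,"y": -0.125,"z": 0.01,"wz": 20,"hand": 0.7},{"x": 0.3,"y": -0.156,"z": 0.02,"wz": 25,"hand": 0.7},{"x": 0.36,"y": -0.188,"z": 0.03,"wz": 27.5,"hand": 0.7},{"x": 0.42,"y": -0.22,"z": 0.04,"wz": 27.5,"hand": 0.7},{"x": 0.4736,"y": -0.25,"z": 0.05,"wz": 27.5,"hand": 0.7}], grip_force=20)

```text
schema error: expected keys x, y, z, wx, wy, wz, hand
```

All keys are required, so I'll resend the call with every one filled in.

move_arm(deltas=[{"x": 0.12,"y": -0.063,"z": 0,"wx": 0,"wy": 0,"wz": 10,"hand": 0.7},{"x": 0.18,"y": -0.094,"z": 0,"wx": 0,"wy": 0,"wz": 15,"hand": 0.7},{"x": 0.24,"y": -0.125,"z": 0.01,"wx": 0,"wy": 0,"wz": 20,"hand": 0.7},{"x": 0.3,"y": -0.156,"z": 0.02,"wx": 0,"wy": 0,"wz": 25,"hand": 0.7},{"x": 0.36,"y": -0.188,"z": 0.03,"wx": 0,"wy": 0,"wz": 27.5,"hand": 0.7},{"x": 0.42,"y": -0.22,"z": 0.04,"wx": 0,"wy": 0,"wz": 27.5,"hand": 0.7},{"x": 0.474,"y": -0.25,"z": 0.05,"wx": 0,"wy": 0,"wz": 27.5,"hand": 0.7},{"x": 0.474,"y": -0.25,"z": 0.05,"wx": 0,"wy": 0,"wz": 27.5,"hand": 0.7}], grip_force=20)

```text
time: 1.1
tool_pos: [0.5254, -0.0621, 0.1819]
tool_rot: [3.141, 0.0, -0.012]
contact_force: [1.0, -0.2, 0.5]
opening: 0.0643
```

move_arm(deltas=[{"x": 0.015,"y": -0.022,"z": 0.03,"wx": 0,"wy": 0,"wz": 0,"hand": 0.7},{"x": 0.015,"y": -0.022,"z": 0.03,"wx": 0,"wy": 0,"wz": 0,"hand": 0.7},{"x": 0.015,"y": -0.022,"z": 0.03,"wx": 0,"wy": 0,"wz": 0,"hand": 0.7}])

```text
time: 1.48
tool_pos: [0.5396, -0.0428, 0.1526]
tool_rot: [3.141, 0.0, -0.012]
contact_force: [0.2, -0.2, -0.8]
opening: 0.0643
```

Run:
```python
from h import *
from cell import monitor, viewer
import cv2,json
p=viewer.camera_params("wrist"); s=monitor.observe()
cv2.imwrite("pics/w1.png",viewer.read_camera("wrist")[:,:,::-1])
print(s["tool_pos"],s["tool_rot"],p["t"],p["R"],p["camera_matrix"][0])
```

```text
[ 0.53963932 -0.04278106  0.15264419] [ 3.14121491e+00  3.02633267e-04 -1.22980753e-02] [-0.03618991  0.50394337  0.47303075] [[-0.01250951 -0.99992068  0.00146205]
 [-0.95941333  0.01241468  0.28173027]
 [-0.28172607  0.00212159 -0.95949253]] [401.53833538   0.         324.30869812]
```

View pics/w1.png

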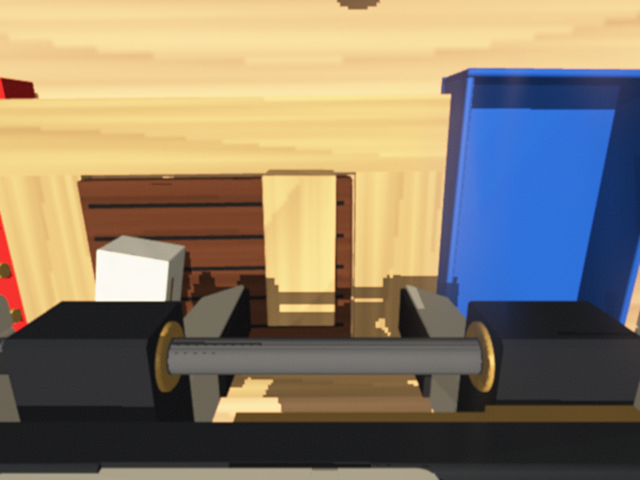

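The wrist view shows the pale offcut at columns 264–336, rows 172–325. The jaw centre is near column 325, so it needs about 10 mm more to +y.

Run:
```python
from h import *
from cell import viewer
p=viewer.camera_params("wrist")
for z in(.102,.107):
    print([ray(p,c,z)[:2].round(4) for c in[(264,173),(336,173),(336,325),(264,325)]])
```

```text
[array([ 0.5927, -0.0126]), array([ 0.5922, -0.05  ]), array([ 0.5045, -0.0495]), array([ 0.5051, -0.0077])]
[array([ 0.5932, -0.0133]), array([ 0.5927, -0.0498]), array([ 0.5072, -0.0494]), array([ 0.5077, -0.0086])]
```

move_arm(deltas=[{"x": 0.009,"y": -0.0115,"z": 0.02,"wx": 0,"wy": 0,"wz": 0,"hand": 0.7},{"x": 0.009,"y": -0.0115,"z": 0.05,"wx": 0,"wy": 0,"wz": 0,"hand": 0.7},{"x": 0.009,"y": -0.0115,"z": 0.066,"wx": 0,"wy": 0,"wz": 0,"hand": 0.7},{"x": 0.009,"y": -0.0115,"z": 0.068,"wx": 0,"wy": 0,"wz": 0,"hand": 0.7},{"x": 0.009,"y": -0.0115,"z": 0.068,"wx": 0,"wy": 0,"wz": 0,"hand": 0.1},{"x": 0.009,"y": -0.0115,"z": 0.068,"wx": 0,"wy": 0,"wz": 0,"hand": 0.1},{"x": 0.009,"y": -0.0115,"z": 0.068,"wx": 0,"wy": 0,"wz": 0,"hand": 0.1},{"x": 0.009,"y": -0.0115,"z": 0.068,"wx": 0,"wy": 0,"wz": 0,"hand": 0.1}], grip_force=20)

```text
time: 2.52
tool_pos: [0.5494, -0.0308, 0.0851]
tool_rot: [3.141, -0.001, -0.012]
contact_force: [-0.8, -0.4, 3.8]
opening: 0.0378
```

move_arm(deltas=[{"x": 0,"y": 0,"z": -0.05,"wx": 0,"wy": 0,"wz": 0,"hand": 0.1},{"x": 0.01,"y": 0.05,"z": -0.06,"wx": 0,"wy": 0,"wz": 0,"hand": 0.1},{"x": 0.02,"y": 0.105,"z": -0.06,"wx": 0,"wy": 0,"wz": 0,"hand": 0.1},{"x": 0.033,"y": 0.16,"z": -0.06,"wx": 0,"wy": 0,"wz": 0,"hand": 0.1},{"x": 0.033,"y": 0.16,"z": -0.05,"wx": 0,"wy": 0,"wz": 0,"hand": 0.1},{"x": 0.033,"y": 0.16,"z": -0.0,"wx": 0,"wy": 0,"wz": 0,"hand": 0.1},{"x": 0.033,"y": 0.16,"z": 0.05,"wx": 0,"wy": 0,"wz": 0,"hand": 0.1},{"x": 0.033,"y": 0.16,"z": 0.055,"wx": 0,"wy": 0,"wz": 0,"hand": 0.1}])

```text
time: 3.52
tool_pos: [0.5772, -0.1891, 0.0257]
tool_rot: [-3.138, 0.008, -0.012]
contact_force: [-0.1, 0.3, 0.8]
opening: 0.0379
```

move_arm(deltas=[{"x": 0,"y": 0,"z": 0,"wx": 0,"wy": 0,"wz": 0,"hand": 0.1},{"x": 0,"y": 0,"z": 0,"wx": 0,"wy": 0,"wz": 0,"hand": 0.6},{"x": 0,"y": 0,"z": 0,"wx": 0,"wy": 0,"wz": 0,"hand": 0.6},{"x": 0,"y": 0,"z": 0,"wx": 0,"wy": 0,"wz": 0,"hand": 0.6},{"x": 0,"y": 0,"z": -0.06,"wx": 0,"wy": 0,"wz": 0,"hand": 0.6},{"x": 0,"y": 0,"z": -0.12,"wx": 0,"wy": 0,"wz": 0,"hand": 0.6}])

```text
time: 4.28
tool_pos: [0.5797, -0.1911, 0.1506]
tool_rot: [-3.141, 0.001, -0.012]
contact_force: [-0.4, -0.4, 0.3]
opening: 0.0552
```

move_arm(deltas=[{"x": -0.015,"y": -0.06,"z": 0,"wx": 0,"wy": 0,"wz": 3,"hand": 0.68},{"x": -0.03,"y": -0.12,"z": 0,"wx": 0,"wy": 0,"wz": 6,"hand": 0.68},{"x": -0.045,"y": -0.18,"z": 0,"wx": 0,"wy": 0,"wz": 9,"hand": 0.68},{"x": -0.06,"y": -0.23,"z": 0,"wx": 0,"wy": 0,"wz": 10.4,"hand": 0.68},{"x": -0.067,"y": -0.254,"z": 0,"wx": 0,"wy": 0,"wz": 10.4,"hand": 0.68},{"x": -0.067,"y": -0.254,"z": 0.03,"wx": 0,"wy": 0,"wz": 10.4,"hand": 0.68},{"x": -0.067,"y": -0.254,"z": 0.03,"wx": 0,"wy": 0,"wz": 10.4,"hand": 0.68}])

```text
time: 5.15
tool_pos: [0.5147, 0.064, 0.1183]
tool_rot: [3.141, 0.004, -0.193]
contact_force: [-0.1, -0.7, 0.6]
opening: 0.0624
```

Run:
```python
from cell import viewer
import cv2
cv2.imwrite("pics/w2.png",viewer.read_camera("wrist")[:,:,::-1])
```

```text
(no output)
```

View pics/w2.png

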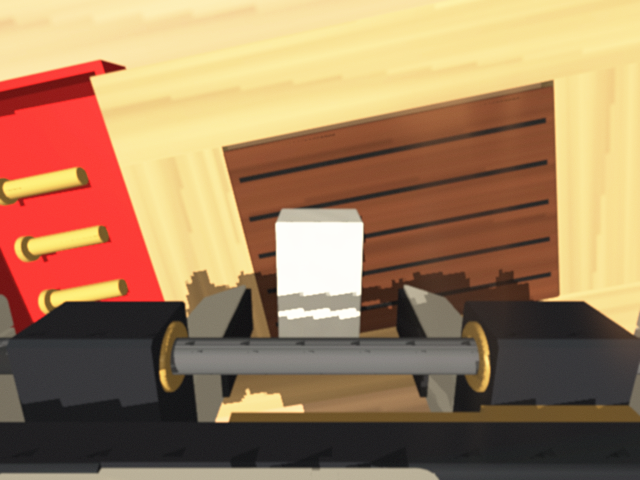

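The white offcut is centred in the jaws and square to them (columns 277–362, jaw centre about 325), so I can descend and grip.

move_arm(deltas=[{"x": 0,"y": 0,"z": 0.025,"wx": 0,"wy": 0,"wz": 0,"hand": 0.68},{"x": 0,"y": 0,"z": 0.033,"wx": 0,"wy": 0,"wz": 0,"hand": 0.68},{"x": 0,"y": 0,"z": 0.033,"wx": 0,"wy": 0,"wz": 0,"hand": 0.1},{"x": 0,"y": 0,"z": 0.033,"wx": 0,"wy": 0,"wz": 0,"hand": 0.1},{"x": 0,"y": 0,"z": 0.033,"wx": 0,"wy": 0,"wz": 0,"hand": 0.1},{"x": 0,"y": 0,"z": 0.033,"wx": 0,"wy": 0,"wz": 0,"hand": 0.1},{"x": 0,"y": 0,"z": -0.02,"wx": 0,"wy": 0,"wz": 0,"hand": 0.1},{"x": 0,"y": 0,"z": -0.04,"wx": 0,"wy": 0,"wz": 0,"hand": 0.1}])

```text
time: 6.2
tool_pos: [0.5172, 0.0636, 0.1619]
tool_rot: [-3.141, -0.004, -0.194]
contact_force: [0.9, 0.3, -1.0]
opening: 0.0381
```

move_arm(deltas=[{"x": 0.005,"y": 0.06,"z": 0,"wx": 0,"wy": 0,"wz": -2,"hand": 0.1},{"x": 0.01,"y": 0.12,"z": 0,"wx": 0,"wy": 0,"wz": -5,"hand": 0.1},{"x": 0.015,"y": 0.18,"z": 0,"wx": 0,"wy": 0,"wz": -8,"hand": 0.1},{"x": 0.02,"y": 0.235,"z": 0,"wx": 0,"wy": 0,"wz": -10.4,"hand": 0.1},{"x": 0.02,"y": 0.257,"z": 0,"wx": 0,"wy": 0,"wz": -10.4,"hand": 0.1},{"x": 0.02,"y": 0.257,"z": 0.04,"wx": 0,"wy": 0,"wz": -10.4,"hand": 0.1},{"x": 0.02,"y": 0.257,"z": 0.09,"wx": 0,"wy": 0,"wz": -10.4,"hand": 0.1},{"x": 0.02,"y": 0.257,"z": 0.132,"wx": 0,"wy": 0,"wz": -10.4,"hand": 0.1}])

```text
time: 7.2
tool_pos: [0.4858, -0.1924, 0.0259]
tool_rot: [-3.141, 0.001, -0.012]
contact_force: [-0.2, 0.9, 0.3]
opening: 0.0381
```

move_arm(deltas=[{"x": 0,"y": 0,"z": 0,"wx": 0,"wy": 0,"wz": 0,"hand": 0.1},{"x": 0,"y": 0,"z": 0,"wx": 0,"wy": 0,"wz": 0,"hand": 0.6},{"x": 0,"y": 0,"z": 0,"wx": 0,"wy": 0,"wz": 0,"hand": 0.6},{"x": 0,"y": 0,"z": 0,"wx": 0,"wy": 0,"wz": 0,"hand": 0.6},{"x": 0,"y": 0,"z": -0.06,"wx": 0,"wy": 0,"wz": 0,"hand": 0.6},{"x": 0,"y": 0,"z": -0.11,"wx": 0,"wy": 0,"wz": 0,"hand": 0.6},{"x": 0,"y": 0,"z": -0.11,"wx": 0,"wy": 0,"wz": 0,"hand": 0.0},{"x": 0,"y": 0,"z": -0.11,"wx": 0,"wy": 0,"wz": 0,"hand": 0.0}])

```text
time: 8.2
tool_pos: [0.486, -0.1922, 0.1374]
tool_rot: [3.141, -0.0, -0.012]
contact_force: [0.9, -0.2, -0.7]
opening: 0.0395
```

Run:
```python
from cell import viewer
import cv2
cv2.imwrite("pics/w3.png",viewer.read_camera("wrist")[:,:,::-1])
```

```text
(no output)
```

View pics/w3.png

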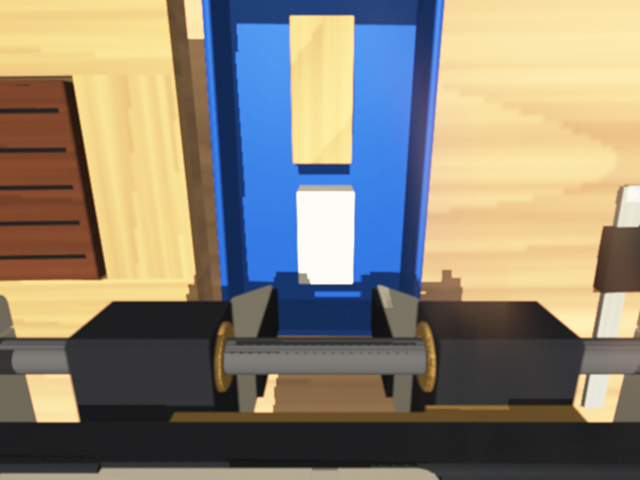

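Both offcuts lie in the bin: pale at (322,90) and white at (325,235), with about 25 mm to the walls. Next I'll press the cover with the fingers fully open, so the tips sit near the studs' y positions, starting on the centre line.

move_arm(deltas=[{"x": 0.01,"y": -0.06,"z": 0,"wx": 0,"wy": 0,"wz": 0,"hand": 1},{"x": 0.02,"y": -0.12,"z": 0,"wx": 0,"wy": 0,"wz": 0,"hand": 1},{"x": 0.03,"y": -0.18,"z": 0,"wx": 0,"wy": 0,"wz": 0,"hand": 1},{"x": 0.0415,"y": -0.211,"z": 0,"wx": 0,"wy": 0,"wz": 0,"hand": 1},{"x": 0.0415,"y": -0.211,"z": 0.03,"wx": 0,"wy": 0,"wz": 0,"hand": 1},{"x": 0.0415,"y": -0.211,"z": 0.048,"wx": 0,"wy": 0,"wz": 0,"hand": 1},{"x": 0.0415,"y": -0.211,"z": 0.048,"wx": 0,"wy": 0,"wz": 0,"hand": 1},{"x": 0.0415,"y": -0.211,"z": 0.048,"wx": 0,"wy": 0,"wz": 0,"hand": 1}])

```text
time: 9.25
tool_pos: [0.5304, 0.0179, 0.0893]
tool_rot: [3.142, 0.001, -0.012]
contact_force: [0.2, -0.3, 0.5]
opening: 0.0923
```

move_arm(deltas=[{"x": 0,"y": 0,"z": 0.004,"wx": 0,"wy": 0,"wz": 0,"hand": 1},{"x": 0,"y": 0,"z": 0.007,"wx": 0,"wy": 0,"wz": 0,"hand": 1},{"x": 0,"y": 0,"z": 0.009,"wx": 0,"wy": 0,"wz": 0,"hand": 1},{"x": 0,"y": 0,"z": 0.01,"wx": 0,"wy": 0,"wz": 0,"hand": 1},{"x": 0,"y": 0,"z": 0.011,"wx": 0,"wy": 0,"wz": 0,"hand": 1},{"x": 0,"y": 0,"z": 0.012,"wx": 0,"wy": 0,"wz": 0,"hand": 1},{"x": 0,"y": 0,"z": 0.013,"wx": 0,"wy": 0,"wz": 0,"hand": 1},{"x": 0,"y": 0,"z": 0.014,"wx": 0,"wy": 0,"wz": 0,"hand": 1}])

```text
time: 10.25
tool_pos: [0.5305, 0.0182, 0.0762]
tool_rot: [-3.141, -0.001, -0.012]
contact_force: [-2.6, 0.9, 7.8]
opening: 0.0919
```

move_arm(deltas=[{"x": 0,"y": 0,"z": 0.001,"wx": 0,"wy": 0,"wz": 0,"hand": 1},{"x": 0,"y": 0,"z": 0.002,"wx": 0,"wy": 0,"wz": 0,"hand": 1},{"x": 0,"y": 0,"z": 0.003,"wx": 0,"wy": 0,"wz": 0,"hand": 1},{"x": 0,"y": 0,"z": 0.004,"wx": 0,"wy": 0,"wz": 0,"hand": 1}])

```text
time: 10.75
tool_pos: [0.5306, 0.0182, 0.0728]
tool_rot: [-3.142, -0.001, -0.012]
contact_force: [-4.0, 1.1, 13.9]
opening: 0.0921
```

move_arm(deltas=[{"x": 0,"y": 0,"z": 0.001,"wx": 0,"wy": 0,"wz": 0,"hand": 1},{"x": 0,"y": 0,"z": 0.002,"wx": 0,"wy": 0,"wz": 0,"hand": 1},{"x": 0,"y": 0,"z": 0.003,"wx": 0,"wy": 0,"wz": 0,"hand": 1}])

```text
time: 11.12
tool_pos: [0.5306, 0.0183, 0.0701]
tool_rot: [3.142, -0.001, -0.012]
contact_force: [-7.1, 0.9, 22.4]
opening: 0.0916
```

move_arm(deltas=[{"x": 0,"y": 0,"z": 0.0005,"wx": 0,"wy": 0,"wz": 0,"hand": 1},{"x": 0,"y": 0,"z": 0.001,"wx": 0,"wy": 0,"wz": 0,"hand": 1}])

```text
time: 11.38
tool_pos: [0.5306, 0.0183, 0.0701]
tool_rot: [3.141, -0.002, -0.012]
contact_force: [-9.1, 2.0, 26.6]
opening: 0.0916
```

move_arm(deltas=[{"x": 0,"y": 0,"z": -0.015,"wx": 0,"wy": 0,"wz": 0,"hand": 1},{"x": 0.037,"y": 0,"z": -0.017,"wx": 0,"wy": 0,"wz": 0,"hand": 1},{"x": 0.037,"y": 0,"z": -0.013,"wx": 0,"wy": 0,"wz": 0,"hand": 1},{"x": 0.037,"y": 0,"z": -0.01,"wx": 0,"wy": 0,"wz": 0,"hand": 1},{"x": 0.037,"y": 0,"z": -0.008,"wx": 0,"wy": 0,"wz": 0,"hand": 1},{"x": 0.037,"y": 0,"z": -0.006,"wx": 0,"wy": 0,"wz": 0,"hand": 1},{"x": 0.037,"y": 0,"z": -0.004,"wx": 0,"wy": 0,"wz": 0,"hand": 1},{"x": 0.037,"y": 0,"z": -0.003,"wx": 0,"wy": 0,"wz": 0,"hand": 1}])

```text
time: 12.38
tool_pos: [0.5673, 0.0176, 0.0703]
tool_rot: [3.142, 0.0, -0.012]
contact_force: [-1.5, 0.5, 4.5]
opening: 0.0918
```

move_arm(deltas=[{"x": 0,"y": 0,"z": 0.001,"wx": 0,"wy": 0,"wz": 0,"hand": 1},{"x": 0,"y": 0,"z": 0.0015,"wx": 0,"wy": 0,"wz": 0,"hand": 1}])

```text
time: 12.62
tool_pos: [0.5673, 0.0176, 0.0702]
tool_rot: [3.141, -0.0, -0.012]
contact_force: [-5.3, -0.1, 14.2]
opening: 0.0919
```

move_arm(deltas=[{"x": 0,"y": 0,"z": 0.001,"wx": 0,"wy": 0,"wz": 0,"hand": 1},{"x": 0,"y": 0,"z": 0.0015,"wx": 0,"wy": 0,"wz": 0,"hand": 1},{"x": 0,"y": 0,"z": -0.015,"wx": 0,"wy": 0,"wz": 0,"hand": 1},{"x": -0.04,"y": 0,"z": -0.017,"wx": 0,"wy": 0,"wz": 0,"hand": 1},{"x": -0.074,"y": 0,"z": -0.013,"wx": 0,"wy": 0,"wz": 0,"hand": 1},{"x": -0.074,"y": 0,"z": -0.01,"wx": 0,"wy": 0,"wz": 0,"hand": 1},{"x": -0.074,"y": 0,"z": -0.007,"wx": 0,"wy": 0,"wz": 0,"hand": 1},{"x": -0.074,"y": 0,"z": -0.005,"wx": 0,"wy": 0,"wz": 0,"hand": 1}])

```text
time: 13.62
tool_pos: [0.4945, 0.0184, 0.0738]
tool_rot: [3.141, -0.001, -0.012]
contact_force: [0.4, -0.5, 0.5]
opening: 0.092
```

move_arm(deltas=[{"x": 0,"y": 0,"z": 0.0015,"wx": 0,"wy": 0,"wz": 0,"hand": 1},{"x": 0,"y": 0,"z": 0.003,"wx": 0,"wy": 0,"wz": 0,"hand": 1},{"x": 0,"y": 0,"z": 0.004,"wx": 0,"wy": 0,"wz": 0,"hand": 1}])

```text
time: 14.0
tool_pos: [0.4936, 0.0185, 0.0702]
tool_rot: [3.141, -0.0, -0.012]
contact_force: [-2.7, 0.5, 12.0]
opening: 0.0919
```

move_arm(deltas=[{"x": 0,"y": 0,"z": 0.001,"wx": 0,"wy": 0,"wz": 0,"hand": 1},{"x": 0,"y": 0,"z": 0.002,"wx": 0,"wy": 0,"wz": 0,"hand": 1},{"x": 0,"y": 0,"z": 0.002,"wx": 0,"wy": 0,"wz": 0,"hand": 1}])

```text
time: 14.38
tool_pos: [0.4937, 0.0185, 0.0702]
tool_rot: [3.141, -0.002, -0.012]
contact_force: [-6.7, 1.6, 23.5]
opening: 0.092
```

move_arm(deltas=[{"x": 0,"y": 0,"z": -0.03,"wx": 0,"wy": 0,"wz": 0,"hand": 1},{"x": -0.06,"y": 0,"z": -0.08,"wx": 0,"wy": 0,"wz": 0,"hand": 1},{"x": -0.1,"y": 0,"z": -0.12,"wx": 0,"wy": 0,"wz": 0,"hand": 1},{"x": -0.1,"y": 0,"z": -0.12,"wx": 0,"wy": 0,"wz": 0,"hand": 1},{"x": -0.1,"y": 0,"z": -0.12,"wx": 0,"wy": 0,"wz": 0,"hand": 1}])

```text
time: 15.0
tool_pos: [0.3939, 0.0196, 0.1882]
tool_rot: [3.141, -0.002, -0.012]
contact_force: [0.6, -0.6, -0.2]
opening: 0.0917
```

Run:
```python
from cell import viewer
import cv2, numpy as np
a=viewer.read_camera("wrist")[:,:,::-1]
t=cv2.resize(viewer.read_camera("scene")[170:310,250:430,::-1],None,fx=3.4,fy=3.4,interpolation=cv2.INTER_CUBIC)
cv2.imwrite("pics/w4.png",a); cv2.imwrite("pics/s4.png",t)
```

```text
(no output)
```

View pics/w4.png

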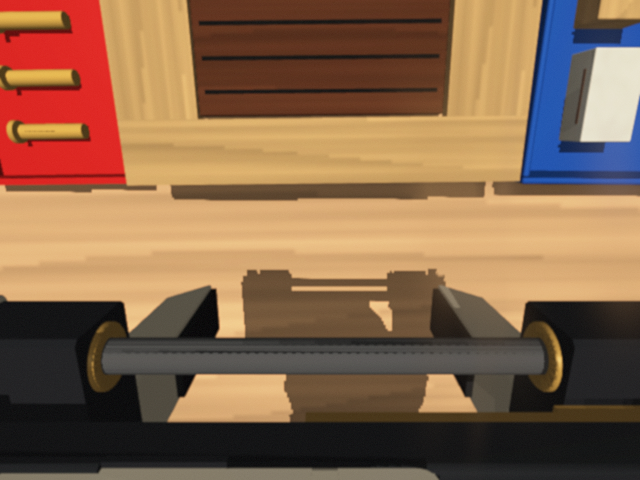

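View pics/s4.png

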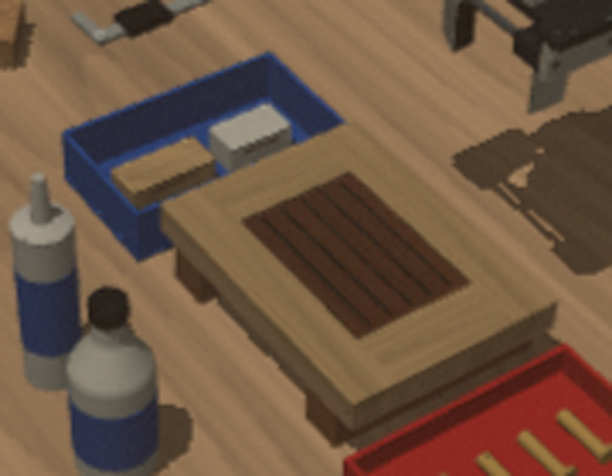

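In the scene crop the cover lies flush, with no step or shadow at its corners (245,218), (350,173), (468,283) and (362,337). Both offcuts rest in the blue bin and the arm is clear, so I'll hand in.

```bash
python3 -c "
from cell import robot
print(robot.hand_in())"
```

```text
the job is handed in; nothing more can be done
None
```

I cleared both offcuts into the blue bin and pressed the cover down until it sat level with the frame. The job was handed in at about 15 s of the 64 s allowed; `hand_in()` gives no verdict.

- **Offcuts:** I gripped each one, carried it over and released it low in the bin instead of sweeping it. The last pictures show both lying in the bin.
- **Cover:** I pressed slowly with both open fingertips, first on the centre line, then on the +x side, then on the −x side. It stopped at a height of 70.1–70.2 mm each time, against 70 mm for flush. The highest vertical force I read was about 27 N; the limit is 60 N.
- **Last checks:** The last scene picture shows no step or shadow around the cover, and the arm was clear with nothing touching it. I judged flushness from the press heights and that picture, and did not measure the four corners one by one.
- **Bystanders:** I moved nothing else on purpose and saw no contact with the other items, but I did not measure their positions again at the end.
- **Errors:** One move call was refused because it left out some keys. I resent it complete, and no check failed or disagreed.

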